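# Make up a set of clamp pads in the gauge tube

## Task

Make up a set of spare clamp pads: put the two tan pads into the clear tube, lying flat one on the other, so that the top of the stack comes up to the red ring. Leave the black pad where it lies, it is too thick for this set.

Things in the scene. Friction and masses are not known exactly. Their poses are not given: they have to be found in the camera images.
- ring (a point): Clear tube, mouth up, on a round dark steel foot (110 mm across) fixed to the cart. The point: on its axis at mid-height of its red ring (5 mm band), 48 mm above the inner floor (two tan pads), 60 mm above the cart top; z up. Bore 70 mm; above the ring the mouth flares to 90 mm at the rim (98 mm outside, wall 4 mm), 14 mm above the point. A pad let go level in the flare drops in and lies flat.
- tan_a_mid (a point): Tan (sand-coloured) round clamp pad with a small dark eye in the middle of each face: a rigid plain disc 56 mm across and 24 mm thick, about 70 g, lying flat on the cart, to be picked up by its rim from above. The point is its centre, half-way up (12 mm above what it lies on); z along its axis. The two tan pads are alike.
- tan_b_mid (a point): Tan (sand-coloured) round clamp pad with a small dark eye in the middle of each face: a rigid plain disc 56 mm across and 24 mm thick, about 70 g, lying flat on the cart, to be picked up by its rim from above. The point is its centre, half-way up (12 mm above what it lies on); z along its axis. The two tan pads are alike.
- black_pad_mid (a point): Black round rubber-faced pad, to be left alone: 56 mm across, 36 mm thick, a bright steel eye in the middle, lying flat on the cart. This point is its centre, half-way up (18 mm above the cart top).
Things that resemble listed ones, but are neither listed nor needed, are in the scene too. What is shaped like the part that bears tan_a_mid but orange is not meant.

How it is judged:
On the way, in this order (a step that is already met when the one before it is completed fails the run):
1. one tan pad lies flat on the floor of the tube (((horizontal distance between tan_a_mid and ring below 0.015 m and angle between the z axis of tan_a_mid and the z axis of ring, either way round below 0.175 rad and z of tan_a_mid in the frame of ring between -0.042 and -0.03 m) or (horizontal distance between tan_b_mid and ring below 0.015 m and angle between the z axis of tan_b_mid and the z axis of ring, either way round below 0.175 rad and z of tan_b_mid in the frame of ring between -0.042 and -0.03 m))), for 0.2 s.
2. the other tan pad lies flat on it, its top at the red ring (((horizontal distance between each of tan_a_mid, tan_b_mid and ring below 0.015 m and angle between the z axis of each of tan_a_mid, tan_b_mid and the z axis of ring, either way round below 0.175 rad and z of tan_a_mid in the frame of ring between -0.042 and -0.03 m and z of tan_b_mid in the frame of ring between -0.018 and -0.006 m) or (horizontal distance between each of tan_b_mid, tan_a_mid and ring below 0.015 m and angle between the z axis of each of tan_b_mid, tan_a_mid and the z axis of ring, either way round below 0.175 rad and z of tan_b_mid in the frame of ring between -0.042 and -0.03 m and z of tan_a_mid in the frame of ring between -0.018 and -0.006 m))), for 0.2 s.
At the end, for the whole second after the job is handed in: Both tan pads are in the tube, one on the other in either order, within 15 mm of its axis and 10 degrees of flat, with the top of the upper one within 6 mm of the red ring and the lower one on the floor of the tube (within 6 mm); the black pad is within 20 mm of where it started (((horizontal distance between each of tan_a_mid, tan_b_mid and ring below 0.015 m and angle between the z axis of each of tan_a_mid, tan_b_mid and the z axis of ring, either way round below 0.175 rad and z of tan_a_mid in the frame of ring between -0.042 and -0.03 m and z of tan_b_mid in the frame of ring between -0.018 and -0.006 m) or (horizontal distance between each of tan_b_mid, tan_a_mid and ring below 0.015 m and angle between the z axis of each of tan_b_mid, tan_a_mid and the z axis of ring, either way round below 0.175 rad and z of tan_b_mid in the frame of ring between -0.042 and -0.03 m and z of tan_a_mid in the frame of ring between -0.018 and -0.006 m)) and distance of black_pad_mid from where it was at the start of the episode below 0.02 m); the robot touches nothing.
It fails at once if the black pad is moved by more than 20 mm (distance of black_pad_mid from where it was at the start of the episode above 0.02 m).
It also fails if it takes over 58 s, if anything falls off the work surface, if the arm or the gripper's body presses on something with over 40 N, if the wrist force passes 120 N, or if a joint passes its speed limit or range.

## Robot

A 6-joint arm with a two-finger parallel gripper is mounted at the origin on the work surface. World frame = base frame: x ahead of the robot, y to its left, z up, the work surface at z = 0. Lengths are in m, angles in rad, forces in N, time in s.
With the tool pointing down it reaches from about 0.35 to 0.725 m from the base axis. Payload 6 kg.
Tool frame: the origin (TCP) lies at the very end of the fingers, on their centre line; the grasp point (between the pads) lies 19 mm behind it; x points along the fingers, y is the direction in which the jaws open and shut, and the axes are right-handed (so a half turn about x gives the same grasp; the last joint's range is limited). The gripper opens to 85 mm and grips with 20 to 120 N. Pads are 22 mm wide; open, the fingers measure 114 mm over their backs; the gripper's body (76 mm by 85 mm) begins 54 mm behind the grasp point. The pads swing forward as they close: fully open they stand 13 mm farther back than shut.
Start: joints at [-0.786, 0.04, 0.085, 0, -1.615, -0.334], TCP at [0.261, -0.54, 0.231] pointing down, gripper open.
Joint ranges: [-2.56, 2.56], [-1.29, 2.01], [-1.08, 1.49], [-3.29, 1.98], [-2.81, -0.18], [-2.99, 2.99]. Speed limits (rad/s): [2.57, 2.57, 3.01, 3.14, 3.14, 3.14].

## Interface

Orientations are given as a unit quaternion [w, x, y, z].
In Python, from plant import env gives the robot as it stands.
- The arm moves only by the tool carry_out, never from a script. Its argument "series" is a list of rows, each a list of 5 numbers: the opening, from 0 (shut) to 1 (fully open), then the shift along the tool's x, y, z in m, then the turn about the tool's x in degrees. In form: [[grip, x, y, z, roll], ...]. A call has 1 to 5 rows; each row is the pose to reach, as a shift and turn from the pose commanded when the call began, along the tool's axes at that moment; what a row does not reach only later rows make up. A row lasts 1/8 s, in which the tool goes at most 62.5 mm and 10.7 degrees, less where a joint would pass 70% of its speed; a pose out of reach is approached as far as the arm can. A call with a gripper value outside its range is refused whole. The fingers move at their own pace and stop on an object; the grip force is fixed at half the most. Time passes only in rows, so rows that repeat a pose let the fingers close. It gives the time, the measured TCP pose, the force and the opening at its end, in the units of the state.
- env.read_state(): the state, without advancing time (a new reading comes with each control period).
- env.get_image(name): name is "side" or "top"; returns a dict with "color" (384x512x3 uint8, red, green, blue), "fx", "fy", "cx", "cy" (pixels), "view" (4x4, takes a point from world to camera coordinates). Camera axes: x right, y up, looking along -z (the intrinsics and any distortion apply to the point x, -y, -z); pixel columns grow to the right and rows downward; lengths in m; the calibration is good to about 2 mm. A picture is of the moment at which its call begins. There is no depth.
- env.hand_in(): hands the job in, once; it reports no verdict.
The state is a dict: "time_s": time; "q": joint angles; "qvel": joint speeds; "effort": joint torques, N m; "eef_pos": TCP position; "ee_rot": TCP orientation; "contact_force": force on the tool from outside, world axes, zero at the start; "ft_torque": the same for the moment, N m; "finger_gap": finger opening in m.
Only numpy, scipy, OpenCV 4.12 (cv2) and the standard library are available. Lean on these libraries where they do the work, as an engineer would, in place of code of your own. Each camera call takes 0.05 s, during which the arm holds its last target.

## Working session

There is one attempt and no reset: what is moved stays moved. The work goes in short steps, Python scripts to look and compute and a tool call to move; the robot and the scene stay as the last step left them, time stands still between calls to the robot, and variables do not carry over. Pictures are saved under pics/ and viewed, and the job is handed in when it is done.

Besides the shell and the picture viewer there is one more tool, called after "Emit:" as name([rows], argument=value, ...), one row to a line, values as JSON. carry_out: Moves the arm, as the interface text tells. Its arguments: {"type":"object","properties":{"series":{"type":"array"}},"required":["series"]}

```bash
mkdir -p pics; cat > h.py <<'E'
import numpy as np, cv2
from plant import env
def shot(n,tag):
    im=env.get_image(n); cv2.imwrite(f'pics/{tag}.png',im['color'][:,:,::-1]); np.savez(f'pics/{tag}.npz',**im); return im
E
python3 - <<'E'
from h import *
for n in('top','side'):
    im=shot(n,n+'0'); print(n,[ (k,v) for k,v in im.items() if k!='color'])
s=env.read_state(); print(s)
E
```

```text
top [('fx', 460.1651524302971), ('fy', 460.1651524302971), ('cx', 255.26116625360388), ('cy', 190.46044004501928), ('view', array([[-0.01005443, -0.99989473,  0.01046096,  0.00239282],
       [ 0.99443368, -0.00890113,  0.10498774, -0.55159669],
       [-0.10488357,  0.01145832,  0.99441849, -1.02209602],
       [ 0.        ,  0.        ,  0.        ,  1.        ]]))]
side [('fx', 441.52916411790284), ('fy', 441.52916411790284), ('cx', 259.2389696820434), ('cy', 191.3974668087023), ('view', array([[ 0.98127982, -0.19251087, -0.00543016, -0.54517971],
       [ 0.10237222,  0.49752156,  0.86138971, -0.0978357 ],
       [-0.16312526, -0.84582023,  0.50791563, -0.80802277],
       [ 0.        ,  0.        ,  0.        ,  1.        ]]))]
{'time_s': 0.1, 'q': array([-7.86292272e-01,  4.07582486e-02,  8.38981389e-02, -3.68043710e-04,
       -1.61548859e+00, -3.33686532e-01]), 'qvel': array([ 0.00031236,  0.00014333,  0.00371176,  0.00124273, -0.00088337,
        0.00026354]), 'effort': array([-6.61408863e-03, -3.69344544e+01,  3.48280799e+01,  6.95182264e+00,
       -4.54291381e-03,  7.49004187e-06]), 'eef_pos': array([ 0.26134073, -0.53976974,  0.23037603]), 'ee_rot': array([ 0.68903657, -0.15751305,  0.6893984 ,  0.15858151]), 'contact_force': array([-0.1133872 ,  0.19235958, -0.81849558]), 'ft_torque': array([ 0.00632474,  0.02596496, -0.01604458]), 'finger_gap': 0.08514141315758351}
```

View pics/top0.png

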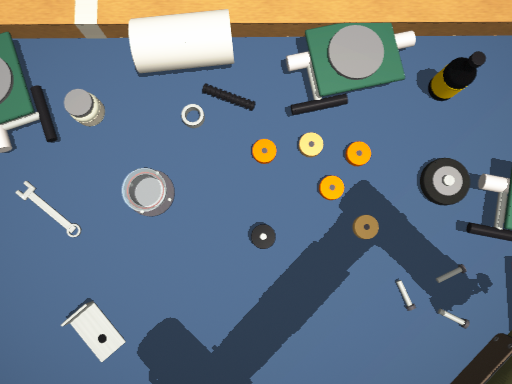

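View pics/side0.png

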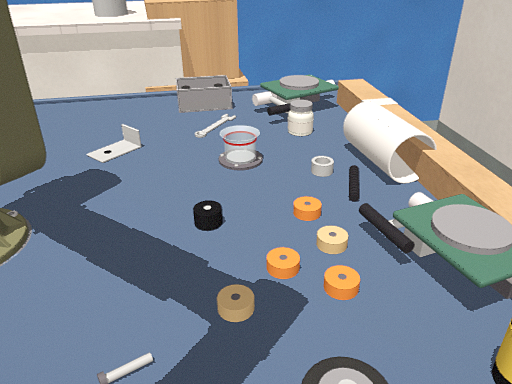

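```bash
cat >> h.py <<'E'
from scipy.spatial.transform import Rotation as R
def ray(im,u,v):
    V=im['view'];Rm=V[:3,:3];t=V[:3,3]
    d=np.array([(u-im['cx'])/im['fx'],-(v-im['cy'])/im['fy'],-1.])
    return -Rm.T@t, Rm.T@d
def onz(im,u,v,z):
    o,d=ray(im,u,v); return o+d*(z-o[2])/d[2]
def tri(a,pa,b,pb):
    o1,d1=ray(a,*pa);o2,d2=ray(b,*pb)
    s=np.linalg.lstsq(np.c_[d1,-d2],o2-o1,rcond=None)[0]
    p,q=o1+s[0]*d1,o2+s[1]*d2; return (p+q)/2,np.linalg.norm(p-q)
def proj(im,p):
    c=im['view']@np.r_[p,1]; return im['cx']+im['fx']*c[0]/-c[2], im['cy']-im['fy']*c[1]/-c[2]
E
python3 - <<'E'
from h import *
T=dict(np.load('pics/top0.npz'));S=dict(np.load('pics/side0.npz'))
for im,pts in((T,[(311,144),(366,227),(265,151),(332,188),(358,153)]),(S,[(332,238),(236,302),(308,207),(283,261),(342,281)])):
    hsv=cv2.cvtColor(im['color'],cv2.COLOR_RGB2HSV)
    for u,v in pts:
        p=hsv[v-14:v+15,u-14:u+15].reshape(-1,3); p=p[(p[:,0]<30)&(p[:,1]>60)]
        print((u,v),np.median(p,0))
        m=cv2.inRange(hsv,(5,60,60),(30,255,255)); n,l,st,ce=cv2.connectedComponentsWithStats(m)
        i=[k for k in range(1,n) if np.hypot(*(ce[k]-(u,v)))<10]
        for k in i: print('  ',st[k],ce[k])
c=np.hstack([cv2.resize(T['color'][120:260,240:400],None,fx=2.4,fy=2.4,interpolation=2),cv2.resize(S['color'][190:330,200:370],None,fx=2.4,fy=2.4,interpolation=2)])
cv2.imwrite('pics/crop1.png',c[:,:,::-1]); 
t=cv2.resize(T['color'][155:225,110:185],None,fx=5,fy=5,interpolation=2);s=cv2.resize(S['color'][115:185,205:280],None,fx=5,fy=5,interpolation=2)
cv2.imwrite('pics/crop2.png',np.hstack([t,s])[:,:,::-1])
E
```

```text
(311, 144) [ 26. 112. 254.]
   [299 132  24  25 460] [310.35434783 144.34130435]
(366, 227) [ 19. 141. 171.]
   [353 215  26  24 485] [365.15051546 226.62474227]
(265, 151) [ 21. 255. 255.]
   [252 139  25  25 470] [263.83191489 150.8106383 ]
(332, 188) [ 22. 255. 255.]
   [319 175  26  25 481] [331.17879418 187.38461538]
(358, 153) [ 21. 255. 255.]
   [345 141  26  26 489] [357.74233129 153.39263804]
(332, 238) [ 20.  86. 255.]
   [317 226  31  28 725] [331.78482759 239.51586207]
(236, 302) [ 18. 106. 168.]
   [ 217  284   38   38 1129] [235.27457927 302.90699734]
(308, 207) [ 14. 173. 255.]
   [293 196  29  25 573] [306.9947644  208.34031414]
(283, 261) [ 17. 170. 255.]
   [266 247  34  32 867] [282.70357555 262.76931949]
(342, 281) [ 17. 169. 255.]
   [ 324  265   36   35 1011] [341.2007913  282.30464886]
```

View pics/crop1.png

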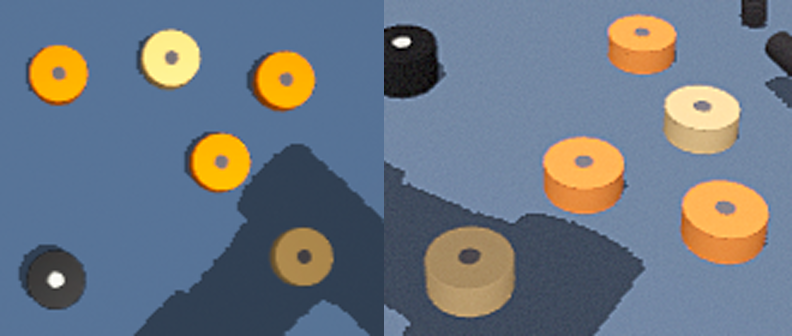

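View pics/crop2.png

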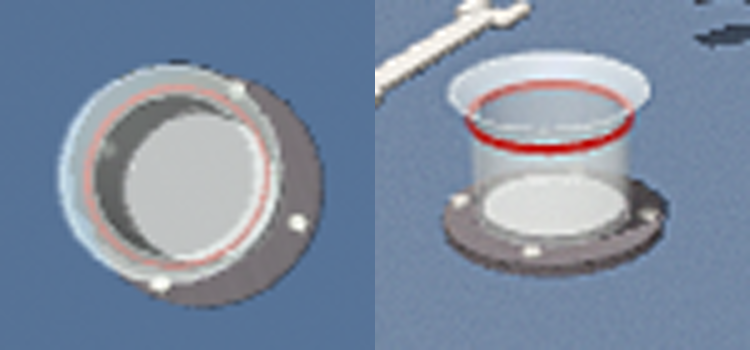

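```bash
cat >> h.py <<'E'
def state():
    s=env.read_state(); M=R.from_quat(s['ee_rot'],scalar_first=True).as_matrix(); return s,M
def go(p,yaw=None):
    s,M=state(); d=M.T@(np.array(p)-s['eef_pos'])
    yw=np.degrees(np.arctan2(M[1,1],M[0,1]))
    print('t',s['time_s'],'tcp',s['eef_pos'].round(4),'xaxis',M[:,0].round(3),'jawyaw',yw.round(1),'gap',round(s['finger_gap'],4),'F',s['contact_force'].round(1))
    print('shift x,y,z mm',(d*1000).round(1))
    if yaw is not None: # tool x is down: +roll => yaw decreases
        r=-(yaw-yw); r=(r+90)%180-90; print('roll',r.round(1))
E
python3 - <<'E'
from h import *
T=dict(np.load('pics/top0.npz'));S=dict(np.load('pics/side0.npz'))
def eye(im,u,v,bright=False):
    w=8; g=cv2.cvtColor(im['color'],cv2.COLOR_RGB2GRAY)[v-w:v+w+1,u-w:u+w+1].astype(float)
    hsv=cv2.cvtColor(im['color'],cv2.COLOR_RGB2HSV)[v-w:v+w+1,u-w:u+w+1]
    med=np.median(g); d=(g-med if bright else med-g); d[d<0.3*d.max()]=0
    yy,xx=np.mgrid[-w:w+1,-w:w+1]; d[np.hypot(xx,yy)>6]=0
    return u+(d*xx).sum()/d.sum(), v+(d*yy).sum()/d.sum()
P={'A':((311,144),(332,232)),'B':((366,227),(236,298)),'o1':((264,151),(308,203)),'o2':((332,188),(283,256)),'o3':((359,153),(342,277)),'black':((263,237),(207,209))}
for k,(a,b) in P.items():
    ea=eye(T,*a,k=='black');eb=eye(S,*b,k=='black'); p,e=tri(T,ea,S,eb); h=.036 if k=='black' else .024
    print(k,np.round(ea,1),np.round(eb,1),'tri',p.round(4),e.round(4),'topz',onz(T,*ea,h).round(4),'sidez',onz(S,*eb,h).round(4))
for im,(x,y,w,h) in((T,(110,155,75,70)),(S,(205,115,75,70))):
    c=im['color'].astype(int)[y:y+h,x:x+w]; m=((c[...,0]-c[...,1]>25)&(c[...,0]-c[...,2]>15)).astype(np.uint8)
    pts=np.argwhere(m)[:,::-1].astype(np.float32)+(x,y)
    el=cv2.fitEllipse(pts.astype(np.float32)); print(len(pts),el,onz(im,*el[0],.06).round(4))
    # directly: points to plane z=.06, circle fit
    q=np.array([onz(im,*p,.06)[:2] for p in pts]); A=np.c_[2*q,np.ones(len(q))]; s=np.linalg.lstsq(A,(q**2).sum(1),rcond=None)[0]
    print('circ',s[:2],np.sqrt(s[2]+s[0]**2+s[1]**2))
go([.5,0,.2])
E
```

```text
A [311.  143.5] [332.1 233.7] tri [ 0.6615 -0.1338  0.0242] 0.0019 topz [ 0.6606 -0.1336  0.024 ] sidez [ 0.6626 -0.1335  0.024 ]
B [366.4 226.5] [235.  296.3] tri [ 0.4681 -0.2556  0.0246] 0.0017 topz [ 0.4673 -0.2556  0.024 ] sidez [ 0.469 -0.255  0.024]
o1 [263.9 150. ] [307.1 202.9] tri [ 0.6472 -0.0242  0.0238] 0.0021 topz [ 0.6461 -0.024   0.024 ] sidez [ 0.6482 -0.0244  0.024 ]
o2 [331.7 186.9] [282.7 256.8] tri [ 0.5596 -0.1791  0.0239] 0.0015 topz [ 0.5588 -0.179   0.024 ] sidez [ 0.5604 -0.1792  0.024 ]
o3 [358.8 152.6] [341.8 276.1] tri [ 0.6392 -0.2442  0.0241] 0.0016 topz [ 0.6384 -0.244   0.024 ] sidez [ 0.64   -0.2441  0.024 ]
black [262.9 236.1] [207.  207.1] tri [ 0.4487 -0.019   0.0361] 0.0024 topz [ 0.4475 -0.0189  0.036 ] sidez [ 0.4499 -0.0188  0.036 ]
119 ((144.9131317138672, 189.888916015625), (35.420433044433594, 36.362831115722656), 51.77128219604492) [0.5518 0.2415 0.06  ]
circ [0.5519457  0.24148463] 0.0397186164427716
151 ((239.51611328125, 137.94969177246094), (13.561814308166504, 32.54413986206055), 88.71083068847656) [0.5541 0.2391 0.06  ]
circ [0.55433206 0.24044348] 0.039869852055137586
t 0.1 tcp [ 0.2613 -0.5398  0.2304] xaxis [-0.001  0.001 -1.   ] jawyaw 115.8 gap 0.0851 F [-0.1  0.2 -0.8]
shift x,y,z mm [ 30.9 381.8 450. ]
```

```bash
python3 - <<'E'
from h import *
go([.468,-.2555,.10],115.8)
E
```

```text
t 0.1 tcp [ 0.2613 -0.5398  0.2304] xaxis [-0.001  0.001 -1.   ] jawyaw 115.8 gap 0.0851 F [-0.1  0.2 -0.8]
shift x,y,z mm [130.6 165.6 309.9]
roll 0.0
```

Emit:
carry_out([
  [1, 0.02, 0.03, 0.055, 0],
  [1, 0.04, 0.06, 0.11, 0],
  [1, 0.06, 0.09, 0.165, 0],
  [1, 0.08, 0.12, 0.22, 0],
  [1, 0.09, 0.145, 0.27, 0],
])

```text
time_s: 0.72
eef_pos: [0.4373, -0.2956, 0.1415]
ee_rot: [0.689, -0.158, 0.69, 0.158]
contact_force: [0.4, -0.3, 1.1]
finger_gap: 0.0856
```

```bash
python3 - <<'E'
from h import *
go([.468,-.2555,.10],115.8)
E
```

```text
t 0.725 tcp [ 0.4373 -0.2956  0.1415] xaxis [-0.001  0.001 -1.   ] jawyaw 115.8 gap 0.0856 F [ 0.4 -0.3  1.1]
shift x,y,z mm [41.5 22.7 45.1]
roll 0.0
```

Emit:
carry_out([
  [1, 0.03, 0.021, 0.04, 0],
  [1, 0.041, 0.021, 0.04, 0],
  [1, 0.041, 0.021, 0.04, 0],
])

```text
time_s: 1.1
eef_pos: [0.4631, -0.2611, 0.1007]
ee_rot: [0.688, -0.158, 0.69, 0.159]
contact_force: [-0.2, -0.3, 0.4]
finger_gap: 0.0852
```

```bash
python3 - <<'E'
from h import *
go([.468,-.2555,.04],115.8)
shot('top','top1');shot('side','side1')
T=dict(np.load('pics/top1.npz'));S=dict(np.load('pics/side1.npz'))
c=np.hstack([cv2.resize(T['color'][160:290,290:430],None,fx=2.8,fy=2.8),cv2.resize(S['color'][220:350,165:305],None,fx=2.8,fy=2.8)])
cv2.imwrite('pics/c1.png',c[:,:,::-1])
E
```

```text
t 1.1 tcp [ 0.4631 -0.2611  0.1007] xaxis [-0.002  0.    -1.   ] jawyaw 115.9 gap 0.0852 F [-0.2 -0.3  0.4]
shift x,y,z mm [60.7  2.8  7. ]
roll 0.1
```

View pics/c1.png

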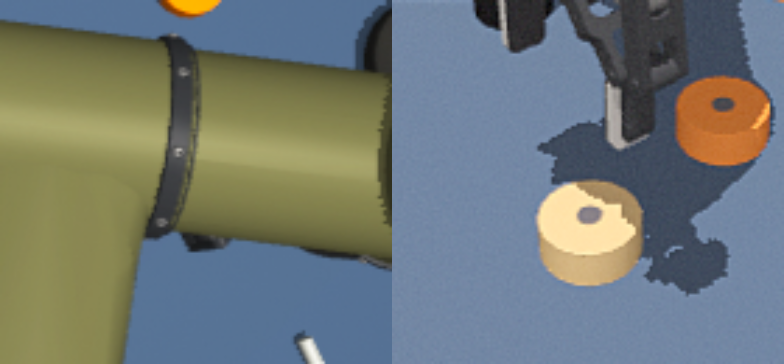

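```bash
python3 - <<'E'
from h import *
s,M=state();S=dict(np.load('pics/side1.npz'))
print(s['eef_pos'])
for sg in(-1,1):
  for w in (-.011,.011):
    for z in(.1,.113): 
        p=s['eef_pos']+M[:,1]*sg*.0425+M[:,2]*w; p[2]=z
        u,v=proj(S,p); print(sg,w,z,round(u,1),round(v,1),'crop',round(392+(u-165)*2.8),round((v-220)*2.8))
E
```

```text
[ 0.46367636 -0.26211387  0.10252122]
-1 -0.011 0.1 241.2 279.7 crop 605 167
-1 -0.011 0.113 240.9 272.0 crop 605 146
-1 0.011 0.1 254.8 272.9 crop 643 148
-1 0.011 0.113 254.6 265.3 crop 643 127
1 -0.011 0.1 207.4 247.6 crop 511 77
1 -0.011 0.113 206.8 240.4 crop 509 57
1 0.011 0.1 220.3 242.0 crop 547 62
1 0.011 0.113 219.9 234.8 crop 546 41
```

Emit:
carry_out([
  [1, 0.03, 0.003, 0.007, 0],
  [1, 0.06, 0.003, 0.007, 0],
  [1, 0.06, 0.003, 0.007, 0],
])

```text
time_s: 1.58
eef_pos: [0.4672, -0.256, 0.0404]
ee_rot: [0.688, -0.157, 0.69, 0.158]
contact_force: [0.5, -0.1, -0.6]
finger_gap: 0.0855
```

```bash
python3 - <<'E'
from h import *
go([.468,-.2555,.005],115.8)
E
```

```text
t 1.575 tcp [ 0.4672 -0.256   0.0404] xaxis [-0.003  0.001 -1.   ] jawyaw 115.7 gap 0.0855 F [ 0.5 -0.1 -0.6]
shift x,y,z mm [35.4  0.   1. ]
roll -0.1
```

Emit:
carry_out([
  [1, 0.02, 0, 0.001, 0],
  [1, 0.036, 0, 0.001, 0],
  [1, 0.036, 0, 0.001, 0],
])

```text
time_s: 1.95
eef_pos: [0.4691, -0.2553, 0.0054]
ee_rot: [0.689, -0.158, 0.69, 0.158]
contact_force: [-0.3, 0.3, 0.4]
finger_gap: 0.0852
```

```bash
python3 - <<'E'
from h import *
go([.468,-.2555,.004],115.8)
S=shot('side','side2')
cv2.imwrite('pics/c2.png',cv2.resize(S['color'][220:350,165:305],None,fx=4,fy=4)[:,:,::-1])
E
```

```text
t 1.95 tcp [ 0.4691 -0.2553  0.0054] xaxis [-0.001  0.    -1.   ] jawyaw 115.8 gap 0.0852 F [-0.3  0.3  0.4]
shift x,y,z mm [ 1.4  0.3 -1.1]
roll -0.0
```

View pics/c2.png

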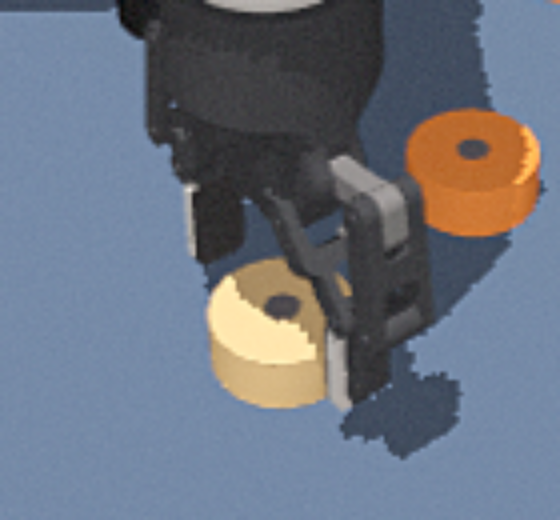

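Emit:
carry_out([
  [0.3, 0.001, 0, 0, 0],
  [0.3, 0.001, 0, 0, 0],
  [0.3, 0.001, 0, 0, 0],
  [0.3, 0.001, 0, 0, 0],
  [0.3, 0.001, 0, 0, 0],
])

```text
time_s: 2.62
eef_pos: [0.4706, -0.2553, 0.006]
ee_rot: [0.69, -0.159, 0.689, 0.158]
contact_force: [0.0, 0.5, 6.3]
finger_gap: 0.054
```

Emit:
carry_out([
  [0.3, 0, 0, 0, 0],
  [0.3, -0.01, 0, 0, 0],
  [0.3, -0.03, 0, 0, 0],
  [0.3, -0.05, 0, 0, 0],
  [0.3, -0.05, 0, 0, 0],
])

```text
time_s: 3.25
eef_pos: [0.4706, -0.2552, 0.0564]
ee_rot: [0.69, -0.158, 0.688, 0.158]
contact_force: [0.2, -0.1, -0.7]
finger_gap: 0.0539
```

```bash
python3 - <<'E'
from h import *
go([.553,.241,.15],115.8)
S=shot('side','side3')
cv2.imwrite('pics/c3.png',cv2.resize(S['color'][200:350,145:305],None,fx=4,fy=4)[:,:,::-1])
E
```

```text
t 3.25 tcp [ 0.4706 -0.2552  0.0564] xaxis [ 0.003 -0.001 -1.   ] jawyaw 115.8 gap 0.0539 F [ 0.2 -0.1 -0.7]
shift x,y,z mm [-93.7 410.6 290.6]
roll 0.0
```

View pics/c3.png

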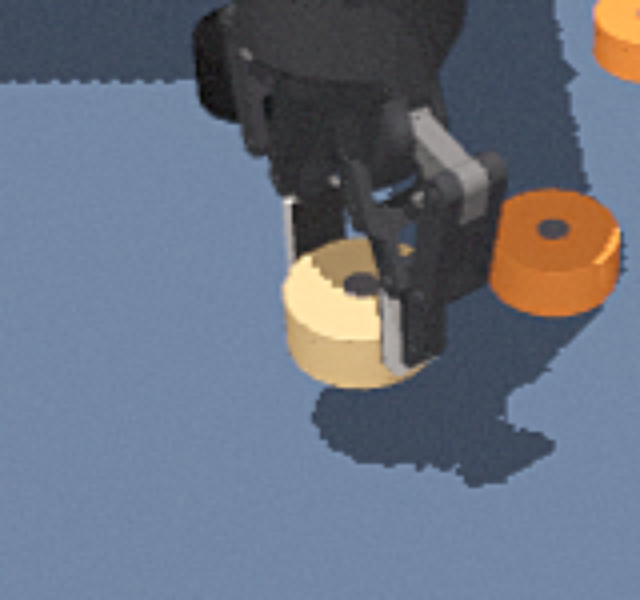

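```bash
python3 - <<'E'
from h import *
s,M=state();S=dict(np.load('pics/side3.npz'))
print(onz(S,235.6,271.3,.0744),s['eef_pos'])
for z in(.056,.061,.066):
    p=s['eef_pos']-M[:,1]*.028-M[:,2]*.011;p[2]=z;u,v=proj(S,p);print(z,(u-145)*4,(v-200)*4)
E
```

```text
[ 0.47108444 -0.25787719  0.0744    ] [ 0.46983551 -0.25487198  0.05483379]
0.056 378.4928720776654 375.7934027228516
0.061 378.0896579748803 365.0859713530988
0.066 377.68308965032907 354.2894679516087
```

Emit:
carry_out([
  [0.3, -0.05, 0.01, 0.01, 0],
  [0.3, -0.094, 0.04, 0.03, 0],
  [0.3, -0.094, 0.085, 0.06, 0],
  [0.3, -0.094, 0.13, 0.092, 0],
  [0.3, -0.094, 0.175, 0.124, 0],
])

```text
time_s: 3.92
eef_pos: [0.5045, -0.0417, 0.1474]
ee_rot: [0.689, -0.158, 0.69, 0.158]
contact_force: [0.1, 0.5, 0.6]
finger_gap: 0.0534
```

Emit:
carry_out([
  [0.3, 0, 0.045, 0.032, 0],
  [0.3, 0, 0.09, 0.064, 0],
  [0.3, 0, 0.135, 0.096, 0],
  [0.3, 0, 0.18, 0.128, 0],
  [0.3, 0, 0.215, 0.152, 0],
])

```text
time_s: 4.55
eef_pos: [0.5476, 0.2183, 0.1468]
ee_rot: [0.688, -0.159, 0.69, 0.158]
contact_force: [0.6, -0.4, -0.6]
finger_gap: 0.0536
```

```bash
python3 - <<'E'
from h import *
go([.553,.241,.15],115.8)
E
```

```text
t 4.55 tcp [0.5476 0.2183 0.1468] xaxis [-0.003 -0.001 -1.   ] jawyaw 115.9 gap 0.0536 F [ 0.6 -0.4 -0.6]
shift x,y,z mm [-3.3 18.1 14.8]
roll 0.1
```

Emit:
carry_out([
  [0.3, 0, 0.018, 0.015, 0],
  [0.3, 0, 0.018, 0.015, 0],
  [0.3, 0.02, 0.018, 0.015, 0],
  [0.3, 0.02, 0.018, 0.015, 0],
])

```text
time_s: 5.05
eef_pos: [0.5525, 0.2375, 0.1253]
ee_rot: [0.688, -0.158, 0.691, 0.157]
contact_force: [-0.3, -0.8, -1.0]
finger_gap: 0.0538
```

```bash
python3 - <<'E'
from h import *
go([.553,.241,.073],115.8)
T=shot('top','top4');S=shot('side','side4')
c=np.hstack([cv2.resize(T['color'][140:240,90:210],None,fx=3.3,fy=3.3),cv2.resize(S['color'][90:190,180:300],None,fx=3.3,fy=3.3)])
cv2.imwrite('pics/c4.png',c[:,:,::-1])
E
```

```text
t 5.05 tcp [0.5525 0.2375 0.1253] xaxis [-0.005 -0.002 -1.   ] jawyaw 115.8 gap 0.0538 F [-0.3 -0.8 -1. ]
shift x,y,z mm [52.3  2.9  2.3]
roll -0.0
```

View pics/c4.png

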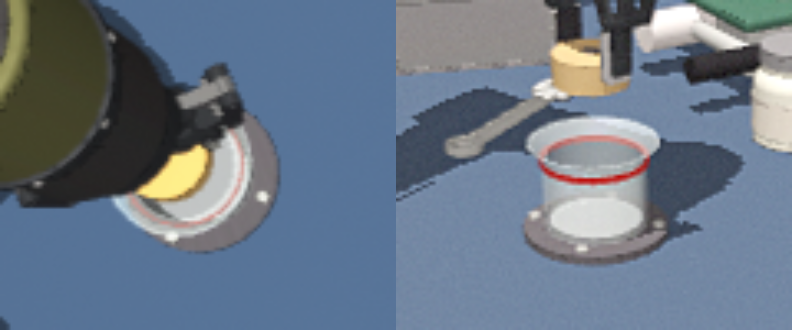

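Emit:
carry_out([
  [0.3, 0.015, 0.003, 0.003, 0],
  [0.3, 0.034, 0.003, 0.003, 0],
  [0.3, 0.034, 0.003, 0.003, 0],
  [0.3, 0.034, 0.003, 0.003, 0],
])

```text
time_s: 5.65
eef_pos: [0.5554, 0.2429, 0.0948]
ee_rot: [0.689, -0.158, 0.689, 0.158]
contact_force: [-0.1, 0.1, -0.7]
finger_gap: 0.0537
```

```bash
python3 - <<'E'
from h import *
go([.553,.241,.073],115.8)
T=shot('top','top5');S=shot('side','side5')
c=np.hstack([cv2.resize(T['color'][140:240,90:210],None,fx=3.3,fy=3.3),cv2.resize(S['color'][90:190,180:300],None,fx=3.3,fy=3.3)])
cv2.imwrite('pics/c5.png',c[:,:,::-1])
E
```

```text
t 5.65 tcp [0.5554 0.2429 0.0948] xaxis [ 0. -0. -1.] jawyaw 115.8 gap 0.0537 F [-0.1  0.1 -0.7]
shift x,y,z mm [21.8 -0.7 -3. ]
roll 0.0
```

View pics/c5.png

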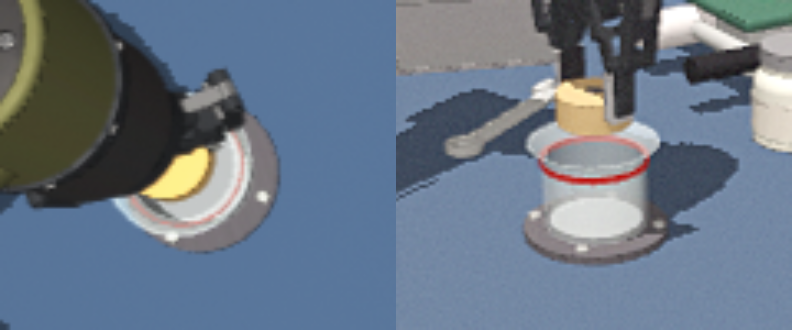

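Emit:
carry_out([
  [0.3, 0.01, -0.001, -0.002, 0],
  [0.3, 0.021, -0.001, -0.002, 0],
  [0.3, 0.021, -0.001, -0.002, 0],
  [0.3, 0.021, -0.001, -0.002, 0],
])

```text
time_s: 6.25
eef_pos: [0.554, 0.2412, 0.0738]
ee_rot: [0.689, -0.158, 0.689, 0.158]
contact_force: [1.3, -0.6, -0.8]
finger_gap: 0.0537
```

```bash
python3 - <<'E'
from h import *
go([.553,.241,.073],115.8)
S=shot('side','side6');go([.553,.241,.073],115.8)
cv2.imwrite('pics/c6.png',cv2.resize(S['color'][90:190,180:300],None,fx=5,fy=5)[:,:,::-1])
E
```

```text
t 6.25 tcp [0.554  0.2412 0.0738] xaxis [ 0. -0. -1.] jawyaw 115.8 gap 0.0537 F [ 1.3 -0.6 -0.8]
shift x,y,z mm [ 0.8  0.3 -1. ]
roll 0.0
t 6.3 tcp [0.5541 0.2413 0.0741] xaxis [ 0.  0. -1.] jawyaw 115.8 gap 0.0538 F [ 0.1  0.5 -0.9]
shift x,y,z mm [ 1.1  0.2 -1.2]
roll 0.0
```

View pics/c6.png

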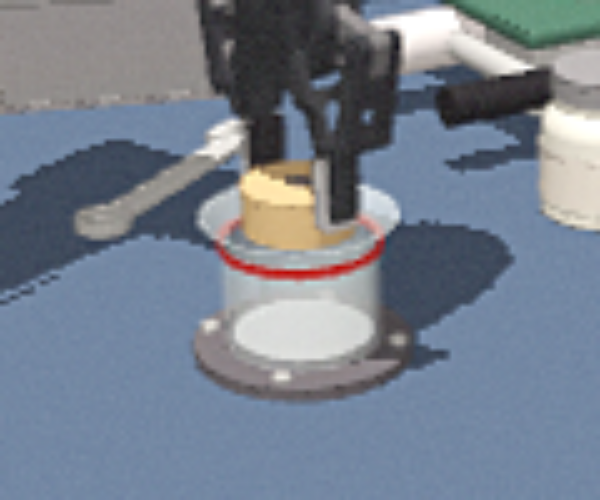

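Emit:
carry_out([
  [0.85, 0, 0, 0, 0],
  [0.85, 0, 0, 0, 0],
  [0.85, 0, 0, 0, 0],
  [0.85, -0.02, 0, 0, 0],
  [1, -0.05, 0, 0, 0],
])

```text
time_s: 6.92
eef_pos: [0.5537, 0.241, 0.1249]
ee_rot: [0.689, -0.158, 0.69, 0.158]
contact_force: [0.8, -0.3, 0.5]
finger_gap: 0.085
```

```bash
python3 - <<'E'
from h import *
S=shot('side','side7');go([.6615,-.134,.13],115.8)
cv2.imwrite('pics/c7.png',cv2.resize(S['color'][90:190,180:300],None,fx=5,fy=5)[:,:,::-1])
E
```

```text
t 6.975 tcp [0.5559 0.2418 0.131 ] xaxis [ 0.007  0.003 -1.   ] jawyaw 115.9 gap 0.0854 F [0.7 0.  4.7]
shift x,y,z mm [   0.8 -384.2  -68.9]
roll 0.1
```

View pics/c7.png

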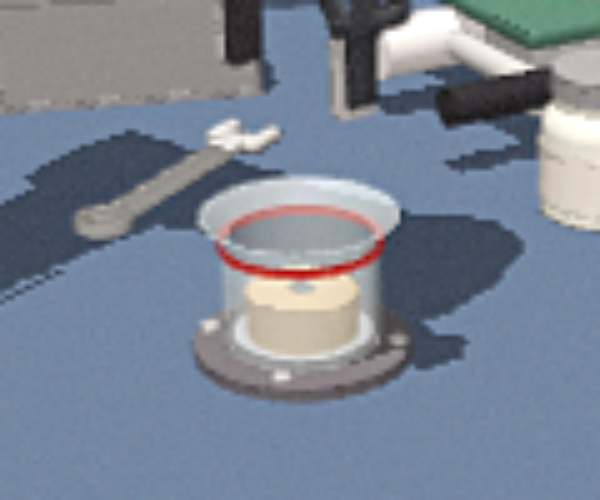

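Emit:
carry_out([
  [1, 0, -0.05, -0.009, 0],
  [1, 0, -0.1, -0.018, 0],
  [1, 0, -0.15, -0.027, 0],
  [1, 0, -0.2, -0.036, 0],
  [1, 0, -0.25, -0.045, 0],
])

```text
time_s: 7.6
eef_pos: [0.6231, -0.005, 0.1257]
ee_rot: [0.69, -0.158, 0.688, 0.158]
contact_force: [0.4, 1.2, -0.4]
finger_gap: 0.0855
```

Emit:
carry_out([
  [1, 0, -0.05, -0.009, 0],
  [1, 0, -0.1, -0.018, 0],
  [1, 0, -0.134, -0.024, 0],
  [1, 0, -0.134, -0.024, 0],
  [1, 0, -0.134, -0.024, 0],
])

```text
time_s: 8.22
eef_pos: [0.6593, -0.1342, 0.1246]
ee_rot: [0.69, -0.158, 0.689, 0.158]
contact_force: [-0.1, 0.8, -0.7]
finger_gap: 0.0855
```

```bash
python3 - <<'E'
from h import *
go([.6615,-.134,.045],115.8)
S=shot('side','side8');go([.6615,-.134,.045],115.8)
cv2.imwrite('pics/c8.png',cv2.resize(S['color'][150:300,250:400],None,fx=4,fy=4)[:,:,::-1])
E
```

```text
t 8.225 tcp [ 0.6593 -0.1342  0.1246] xaxis [ 0.001  0.    -1.   ] jawyaw 115.8 gap 0.0855 F [-0.1  0.8 -0.7]
shift x,y,z mm [79.6 -0.7  2. ]
roll 0.0
t 8.275 tcp [ 0.6592 -0.1338  0.1246] xaxis [ 0.001  0.    -1.   ] jawyaw 115.9 gap 0.0854 F [-0.4  0.4  0.1]
shift x,y,z mm [79.6 -1.1  1.9]
roll 0.1
```

View pics/c8.png

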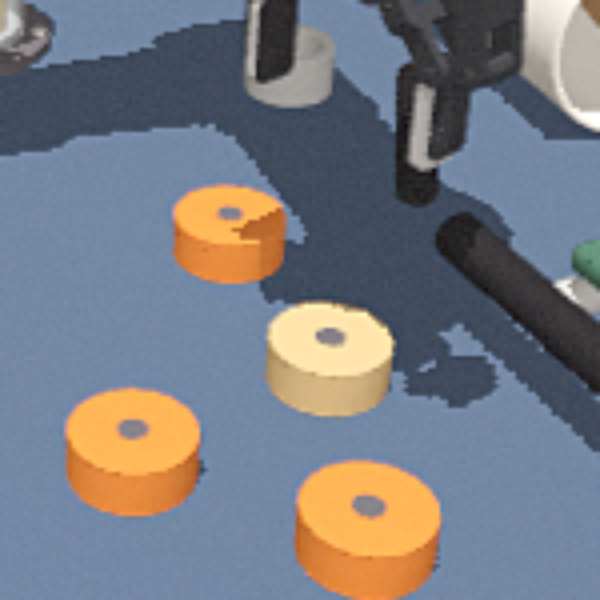

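Emit:
carry_out([
  [1, 0.04, -0.001, 0.002, 0],
  [1, 0.08, -0.001, 0.002, 0],
  [1, 0.08, -0.001, 0.002, 0],
  [1, 0.08, -0.001, 0.002, 0],
])

```text
time_s: 8.78
eef_pos: [0.6624, -0.1341, 0.0463]
ee_rot: [0.69, -0.159, 0.688, 0.158]
contact_force: [1.0, -0.0, 1.6]
finger_gap: 0.0857
```

```bash
python3 - <<'E'
from h import *
S=shot('side','side9');go([.6615,-.134,.005],115.8)
cv2.imwrite('pics/c9.png',cv2.resize(S['color'][150:300,250:400],None,fx=4,fy=4)[:,:,::-1])
E
```

```text
t 8.825 tcp [ 0.6628 -0.1342  0.0468] xaxis [ 0.004 -0.001 -1.   ] jawyaw 115.9 gap 0.0852 F [0.2 0.3 0.5]
shift x,y,z mm [41.8  0.8 -1.2]
roll 0.1
```

View pics/c9.png

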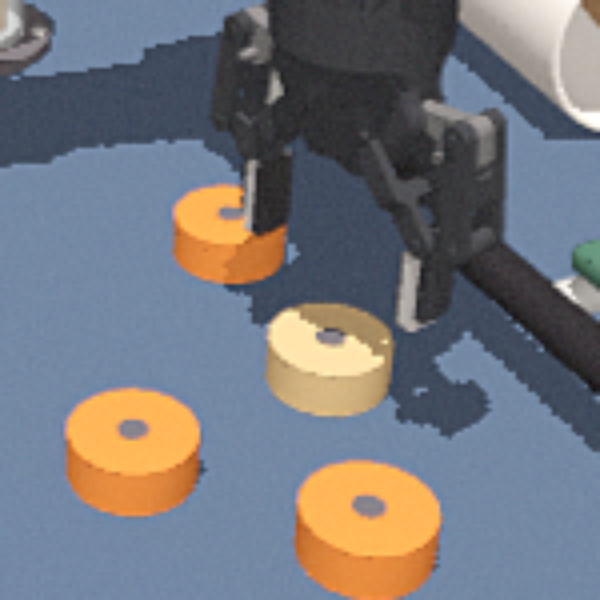

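Emit:
carry_out([
  [1, 0.02, 0.001, -0.001, 0],
  [1, 0.041, 0.001, -0.001, 0],
  [1, 0.041, 0.001, -0.001, 0],
  [1, 0.041, 0.001, -0.001, 0],
])

```text
time_s: 9.32
eef_pos: [0.6601, -0.1342, 0.0028]
ee_rot: [0.689, -0.158, 0.689, 0.158]
contact_force: [0.0, -0.2, -0.3]
finger_gap: 0.0853
```

```bash
python3 - <<'E'
from h import *
S=shot('side','side10');go([.6615,-.134,.005],115.8)
cv2.imwrite('pics/c10.png',cv2.resize(S['color'][150:300,250:400],None,fx=4,fy=4)[:,:,::-1])
E
```

```text
t 9.375 tcp [ 0.6604 -0.1342  0.0034] xaxis [ 0.001 -0.    -1.   ] jawyaw 115.8 gap 0.0854 F [-0.7 -0.6  0.2]
shift x,y,z mm [-1.6 -0.3  1. ]
roll 0.0
```

View pics/c10.png

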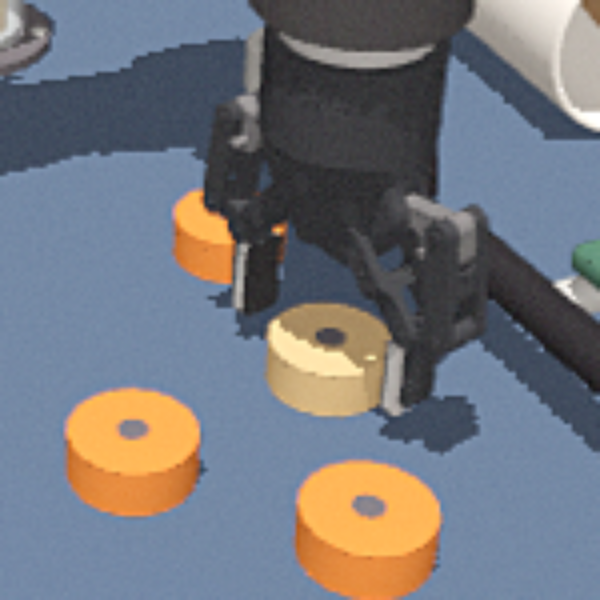

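Emit:
carry_out([
  [0.3, -0.002, 0, 0.001, 0],
  [0.3, -0.002, 0, 0.001, 0],
  [0.3, -0.002, 0, 0.001, 0],
  [0.3, -0.002, 0, 0.001, 0],
  [0.3, -0.002, 0, 0.001, 0],
])

```text
time_s: 10.0
eef_pos: [0.6618, -0.1336, 0.0063]
ee_rot: [0.69, -0.158, 0.688, 0.158]
contact_force: [-0.3, 1.0, 5.4]
finger_gap: 0.0537
```

Emit:
carry_out([
  [0.3, 0, 0, 0, 0],
  [0.3, -0.02, 0, 0, 0],
  [0.3, -0.05, 0, 0, 0],
  [0.3, -0.09, 0, 0, 0],
  [0.3, -0.09, 0, 0, 0],
])

```text
time_s: 10.62
eef_pos: [0.663, -0.134, 0.1005]
ee_rot: [0.692, -0.159, 0.687, 0.157]
contact_force: [0.7, -0.4, -0.1]
finger_gap: 0.0541
```

```bash
python3 - <<'E'
from h import *
S=shot('side','side11');go([.5535,.241,.14],115.8)
cv2.imwrite('pics/c11.png',cv2.resize(S['color'][120:270,250:400],None,fx=4,fy=4)[:,:,::-1])
E
```

```text
t 10.675 tcp [ 0.6619 -0.1336  0.0977] xaxis [ 0.004  0.    -1.   ] jawyaw 115.8 gap 0.0537 F [ 0.1  0.1 -0.8]
shift x,y,z mm [-42.7 384.3  65.8]
roll 0.0
```

View pics/c11.png

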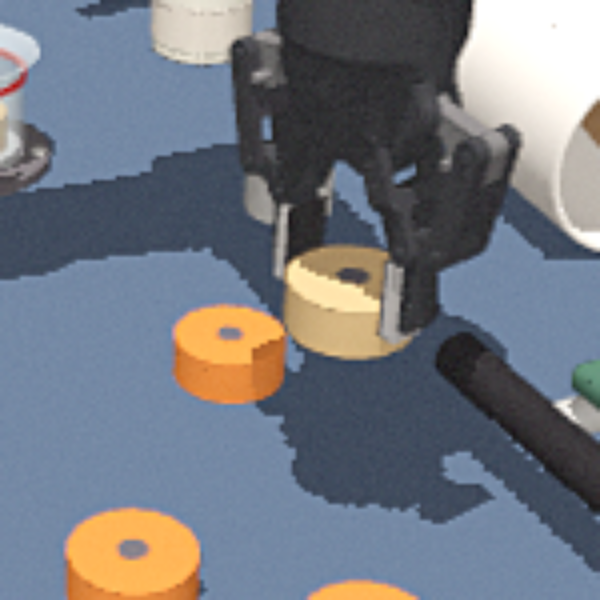

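Held level. Carry to the tube.

Emit:
carry_out([
  [0.3, -0.042, 0.03, 0.005, 0],
  [0.3, -0.042, 0.08, 0.014, 0],
  [0.3, -0.042, 0.13, 0.022, 0],
  [0.3, -0.042, 0.18, 0.031, 0],
  [0.3, -0.042, 0.23, 0.04, 0],
])

```text
time_s: 11.3
eef_pos: [0.5954, 0.0922, 0.1358]
ee_rot: [0.689, -0.158, 0.69, 0.158]
contact_force: [0.3, 0.8, -0.3]
finger_gap: 0.0536
```

Emit:
carry_out([
  [0.3, 0, 0.05, 0.009, 0],
  [0.3, 0, 0.1, 0.018, 0],
  [0.3, 0, 0.14, 0.024, 0],
  [0.3, 0, 0.154, 0.026, 0],
  [0.3, 0, 0.154, 0.026, 0],
])

```text
time_s: 11.92
eef_pos: [0.5525, 0.241, 0.1361]
ee_rot: [0.689, -0.159, 0.69, 0.158]
contact_force: [-0.0, -0.9, -1.6]
finger_gap: 0.0539
```

Emit:
carry_out([
  [0.3, 0.02, 0, 0, 0],
  [0.3, 0.044, 0, 0, 0],
  [0.3, 0.044, 0, 0, 0],
  [0.3, 0.044, 0, 0, 0],
])

```text
time_s: 12.42
eef_pos: [0.5535, 0.24, 0.093]
ee_rot: [0.689, -0.158, 0.689, 0.158]
contact_force: [0.1, -0.5, -0.4]
finger_gap: 0.054
```

```bash
python3 - <<'E'
from h import *
go([.5535,.241,.0735],115.8)
T=shot('top','top12');S=shot('side','side12');go([.5535,.241,.0735],115.8)
c=np.hstack([cv2.resize(T['color'][140:240,90:210],None,fx=3.3,fy=3.3),cv2.resize(S['color'][90:190,180:300],None,fx=3.3,fy=3.3)])
cv2.imwrite('pics/c12.png',c[:,:,::-1])
E
```

```text
t 12.425 tcp [0.5535 0.24   0.093 ] xaxis [ 0. -0. -1.] jawyaw 115.8 gap 0.054 F [ 0.1 -0.5 -0.4]
shift x,y,z mm [19.5  0.9  0.4]
roll -0.0
t 12.525 tcp [0.5537 0.2406 0.0939] xaxis [ 0.001  0.001 -1.   ] jawyaw 115.8 gap 0.0536 F [ 0.6 -1.  -0.4]
shift x,y,z mm [20.4  0.4 -0. ]
roll -0.0
```

View pics/c12.png

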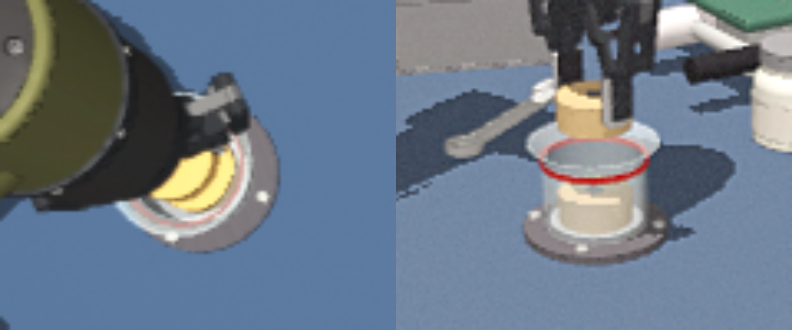

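Emit:
carry_out([
  [0.3, 0.01, 0, 0, 0],
  [0.3, 0.02, 0, 0, 0],
  [0.3, 0.02, 0, 0, 0],
  [0.3, 0.02, 0, 0, 0],
])

```text
time_s: 13.02
eef_pos: [0.5531, 0.2408, 0.0728]
ee_rot: [0.689, -0.158, 0.689, 0.158]
contact_force: [-0.7, 0.3, -0.8]
finger_gap: 0.0536
```

Emit:
carry_out([
  [0.85, 0, 0, 0, 0],
  [0.85, 0, 0, 0, 0],
  [0.85, 0, 0, 0, 0],
  [0.85, -0.02, 0, 0, 0],
  [1, -0.05, 0, 0, 0],
])

```text
time_s: 13.65
eef_pos: [0.5528, 0.2405, 0.1239]
ee_rot: [0.689, -0.158, 0.689, 0.158]
contact_force: [0.2, 0.5, -0.2]
finger_gap: 0.0852
```

Emit:
carry_out([
  [1, -0.04, 0, 0, 0],
  [1, -0.06, -0.05, 0, 0],
  [1, -0.06, -0.1, 0, 0],
  [1, -0.06, -0.15, 0, 0],
  [1, -0.06, -0.15, 0, 0],
])

```text
time_s: 14.28
eef_pos: [0.6195, 0.1027, 0.1843]
ee_rot: [0.69, -0.157, 0.689, 0.156]
contact_force: [-0.0, 0.4, 0.3]
finger_gap: 0.0852
```

```bash
python3 - <<'E'
from h import *
T=shot('top','top13');S=shot('side','side13');go([.5535,.241,.0735],115.8)
c=np.hstack([cv2.resize(T['color'][140:240,90:210],None,fx=3.3,fy=3.3),cv2.resize(S['color'][90:190,180:300],None,fx=3.3,fy=3.3)])
cv2.imwrite('pics/c13.png',c[:,:,::-1]);cv2.imwrite('pics/s13.png',S['color'][:,:,::-1])
E
```

```text
t 14.375 tcp [0.6187 0.1053 0.184 ] xaxis [ 0.001  0.    -1.   ] jawyaw 115.8 gap 0.0855 F [ 0.2 -0.3  0.4]
shift x,y,z mm [1.105e+02 1.506e+02 1.000e-01]
roll -0.0
```

View pics/c13.png

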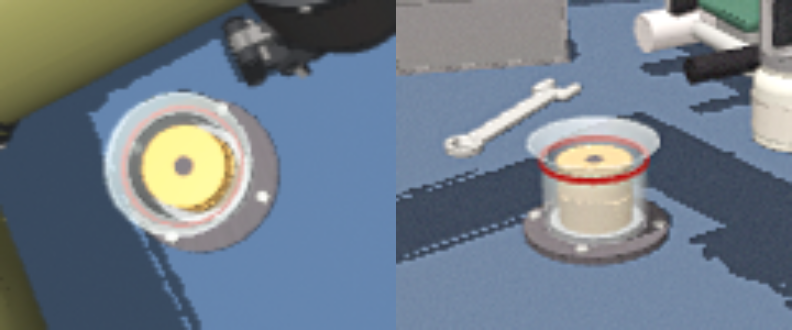

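View pics/s13.png

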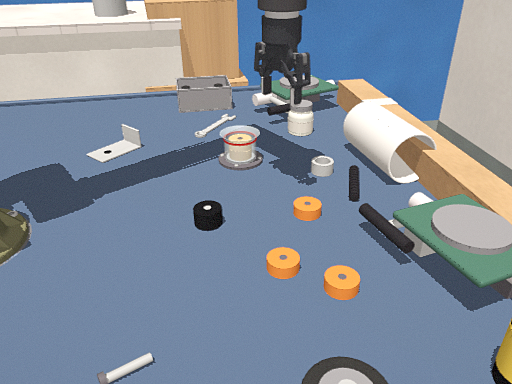

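```bash
python3 - <<'E'
from h import *
T=dict(np.load('pics/top13.npz'));S=dict(np.load('pics/side13.npz'))
print(tri(T,(145.5,190),S,(240,137.6)))
print(np.abs(env.read_state()['qvel']).max())
print(env.hand_in())
E
```

```text
(array([0.55345256, 0.23994448, 0.06038456]), np.float64(0.003942260245509892))
0.029417107401520665
the job is handed in; nothing more can be done
None
```

I put both tan pads into the clear tube, lying flat one on the other, and handed the job in at about 14.4 s of the 58 s allowed.

- **Which pads:** I took the two sand-coloured ones, at top-view pixels (366,227), in shadow, and (311,144). The three orange look-alikes were far more saturated, so I left them alone.
- **How they went in:** I gripped each pad by its rim and let it go level in the flare. A picture after the first drop showed the pad flat on the tube floor. The second landed flat on top.
- **Stack position:** The last two-view check put the eye of the upper pad at (0.553, 0.240, 0.060). That is at the height of the red ring and about 1 mm from the tube axis I measured (0.553, 0.241).
- **Measurement spread:** In that check the two camera rays missed each other by about 4 mm, against about 2 mm in the earlier checks. I picked that eye by hand from an enlarged crop, and it agrees with what the pictures show.
- **Black pad:** It looked unmoved in the last side picture, still at about (207,209). I did not measure it again.
- **Robot:** At hand-in it was clear of everything, with the tool at z 0.18 m and contact force readings at noise level.

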